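# Open the safety-capped solvent bottle

## Robot

A 6-joint arm with a two-finger parallel gripper is mounted at the origin on the work surface. World frame = base frame: x ahead of the robot, y to its left, z up, the work surface at z = 0. Lengths are in mm, angles in degrees, forces in N, time in s.
With the tool pointing down it reaches from about 300 to 775 mm from the base axis. Payload 14.6 kg.
Tool frame: the origin (TCP) lies at the very end of the fingers, on their centre line; the grasp point (between the pads) lies 19 mm behind it; z points along the fingers, y is the line along which they close (so a half turn about z gives the same grasp; the last joint's range is limited). The gripper opens to 94 mm and grips with 3 to 60 N. Pads are 16 mm wide; open, the fingers measure 119 mm over their backs; the gripper's body (75 mm by 177 mm) begins 78 mm behind the grasp point.
Start: joints at [-78.873, 17.183, 87.147, -0, 75.671, -3.816], TCP at [141.813, -531.393, 205.446] pointing down, gripper open.
Joint ranges: [-173.82, 173.82], [-45.26, 126.66], [13.44, 144.39], [-59.66, 239.66], [0, 175.72], [-146.38, 146.38]. Speed limits (degrees/s): [127.2, 127.2, 147.25, 180, 180, 180].

## Interface

Orientations are given as a 3x3 rotation matrix whose columns are the frame's x, y, z axes.
In Python, from workcell import env gives the robot as it stands. Calls block until the motion is done:
- env.move_to(position, orientation): joint-space move of the TCP to a pose.
- env.move_linear(position, speed=150, rotation=None, f_stop=None): straight line of the TCP; rotation=None keeps the orientation; speed is the mean speed in mm/s. With f_stop (N) it stops when the force on the tool has changed by that much, and returns True; else False.
- env.move_joints(angles): joint-space move.
- env.command_gripper(opening): finger opening in mm; the grip force is fixed at half the most; returns when the fingers have stopped.
- env.pause(seconds).
- env.inverse_kinematics(position, orientation): joint angles nearest the present ones, or None.
- env.read_camera(name): name is "scene" or "top"; returns a dict with "frame" (420x560x3 uint8, blue, green, red), "K" (3x3 intrinsics, pixels), "cam_to_world" (4x4, takes a point from camera to world coordinates). Camera axes: x right, y down, z forward; pixel columns grow to the right and rows downward; lengths in mm; the calibration is good to about 2 mm. A picture is of the moment at which its call begins. There is no depth.
A pose or a line that the arm cannot do raises env.IKError and nothing moves.
- env.hand_in(): hands the job in, once; it reports no verdict.
Readings, each from a call of its own:
- env.read_time(): time.
- env.read_qpos(): joint angles.
- env.read_qvel(): joint speeds.
- env.read_tau(): joint torques, N m.
- env.read_position(): TCP position.
- env.read_tool_rot(): TCP orientation.
- env.read_ft_force(): force on the tool from outside, world axes, zero at the start.
- env.read_wrist_torque(): the same for the moment, N m.
- env.read_opening(): finger opening in mm.
Only numpy, scipy, OpenCV 4.12 (cv2) and the standard library are available. Lean on these libraries where they do the work, as an engineer would, in place of code of your own. Each camera call takes 0.05 s, during which the arm holds its last target. There are 200 camera calls.

## Task

Open the solvent bottle that is clamped in the round bench holder: take its black push-and-turn safety cap gently, without squeezing it hard, push it down against its spring, twist it anticlockwise until it is free, and lift it straight off. Finish while still holding the cap in the gripper, upright and still, about 5 cm up from where it sat and over the bottle's mouth. Do not knock or shift the other things on the bench.

Things in the scene. Friction and masses are not known exactly. Their poses are not given: they have to be found in the camera images.
- bottle: White plastic bottle, 64 mm in diameter, clamped in a round steel holder (100 mm disc, 10 mm thick) bolted to the bench: it cannot move or turn. Origin: centre of the holder's underside, on the bench; z up the bottle's axis. Its shoulder narrows to 36 mm at 110 mm height, then a 31 mm neck. Two lugs on the neck, along the bottle's +x and -x, lock the cap.
- mouth (a point): Centre of the bottle's neck rim, 139 mm above the bottle's origin. A 22 mm wide sprung seal stands 10 mm out of the mouth and pushes the cap up: about 4 N at first, 0.8 N more per mm pressed. The cap bottoms on the rim when pushed down 10 mm.
- cap: Black ribbed round safety cap, 52 mm in diameter, 38 mm high, 28 to 56 g. Origin: centre of its lower rim; z up its axis. Locked, its origin is 126 mm above the bottle's origin and its x axis lies within 0.1 rad of the bottle's; about 1 mm sideways play. Thin plastic: it cracks if squeezed with over 35 N per finger; a grip of 15 to 25 N is plenty.
- cap_grip (a point): Point on the cap's axis, 30 mm above its lower rim, 8 mm under its top: grip the cap here, from above, in any yaw. To free it push it down 7 to 9 mm (at least 5.5) and, keeping it down, turn it anticlockwise seen from above by 1.2 to 1.4 rad: past 0.85 rad it is unlocked and lifts straight off (up to 2.2 rad). Clockwise is blocked; let up before 0.85 rad it stays locked.
- dropper: Bystander: loose white dropper bottle, 60 mm in diameter, 150 mm high with a thin pointed spout and no cap. Origin: centre of its underside.
- spray: Bystander: loose spray can, 54 mm in diameter, 165 mm high. Origin: centre of its underside.
- flux_jar: Bystander: loose low jar, 54 mm in diameter, 50 mm high. Origin: centre of its underside.
- spool: Bystander: loose metal wire spool standing on its flange, 62 mm in diameter, 45 mm high. Origin: centre of its underside.
- meter: Bystander: loose multimeter lying flat, 170 x 85 x 40 mm. Origin: centre of its underside.
- board: Bystander: loose circuit board lying flat, 130 x 100 mm, 20 mm high over its parts. Origin: centre of its underside.
- driver: Bystander: loose screwdriver lying flat, handle to its own -x. Origin: its underside, near the middle.
Mind the look-alikes: they are no part of the job. What is shaped like the cap but turquoise is not meant.

How it is judged:
By the outcome, as a careful person would: the job done as asked, in the order asked, and still so for the second after the job is handed in, while the arm keeps its last pose, push and grip.
It also fails if it takes over 35 s, if anything falls off the work surface, if the arm or the gripper's body presses on something with over 40 N, if the wrist force passes 120 N, or if a joint passes its speed limit or range.

## Working session

There is one attempt and no reset: what is moved stays moved. The work goes in short steps, each a Python script; the robot and the scene stay as the last script left them, time stands still between calls to the robot, and variables do not carry over. Pictures are saved under pics/ and viewed, on a budget of 10 in all, crops included, one or two more only if the job needs it, and the job is handed in when it is done.

```bash
mkdir -p pics; ls
python3 - <<'E'
from workcell import env
import cv2,numpy as np
for n in("scene","top"):
    c=env.read_camera(n); cv2.imwrite(f"pics/{n}0.png",c["frame"]); print(n,c["K"].tolist(),np.round(c["cam_to_world"],3).tolist())
print(env.read_time(),env.read_opening(),env.read_tool_rot())
E
```

```text
pics
scene [[458.09432969968765, 0.0, 278.17522583723525], [0.0, 458.09432969968765, 206.63330768542147], [0.0, 0.0, 1.0]] [[-0.541, 0.487, -0.685, 1380.194], [0.841, 0.305, -0.448, 581.036], [-0.009, -0.818, -0.575, 829.021], [0.0, 0.0, 0.0, 1.0]]
top [[420.0152744627787, 0.0, 283.96174036798885], [0.0, 420.0152744627787, 208.10317093442748], [0.0, 0.0, 1.0]] [[0.011, -0.991, 0.131, 398.798], [-1.0, -0.015, -0.028, 27.651], [0.03, -0.131, -0.991, 1033.059], [0.0, 0.0, 0.0, 1.0]]
0.1 94.07046167841867 [[ 9.66183707e-01  2.57854605e-01 -2.18218487e-04]
 [ 2.57854694e-01 -9.66183220e-01  9.70164000e-04]
 [ 3.93222141e-05 -9.93625311e-04 -9.99999506e-01]]
```

View pics/scene0.png

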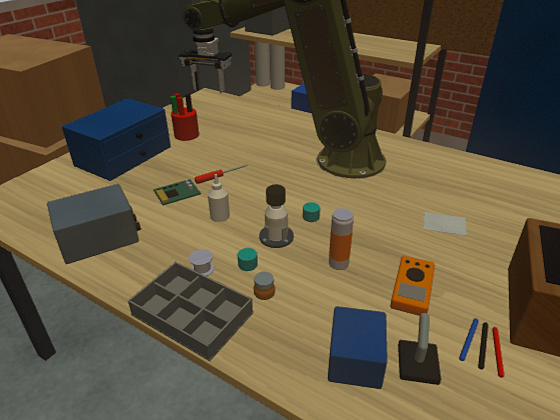

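View pics/top0.png

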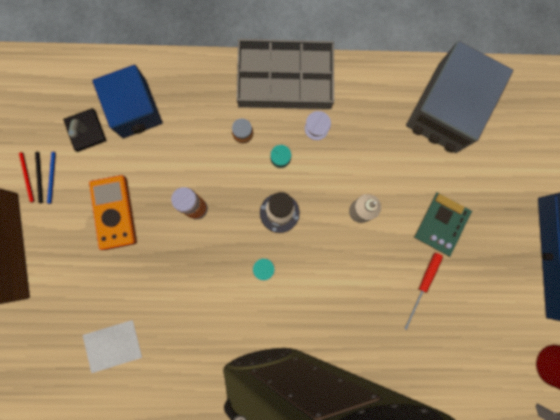

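The black cap sits on the white bottle in the round holder, at scene (276,195) and top (281,206). Things it could be confused with:
- Turquoise caps on the bench: scene (247,259) and (311,212), top (281,156) and (264,269).
- White dropper without a cap: scene (219,200), top (368,207).
- Dark holder disc: top (280,212).

I choose the black cap and will check it in a close crop.

```bash
cat > h.py <<'E'
import cv2,numpy as np
def ray(c,u,v):
    T=np.array(c["cam_to_world"]); d=T[:3,:3]@np.linalg.inv(c["K"])@[u,v,1]; return T[:3,3],d/np.linalg.norm(d)
def onplane(c,u,v,z):
    o,d=ray(c,u,v); return o+d*(z-o[2])/d[2]
def proj(c,p):
    T=np.linalg.inv(c["cam_to_world"]); q=c["K"]@(T[:3,:3]@p+T[:3,3]); return q[:2]/q[2]
E
python3 - <<'E'
from workcell import env
from h import *
ims=[]
for n,(x,y),w in(("scene",(276,205),45),("top",(281,206),45)):
    c=env.read_camera(n); f=c["frame"]; g=f.max(2)
    r=f[y-w:y+w,x-w:x+w]; m=(r.max(2)<60).astype(np.uint8)
    k,lab,st,ce=cv2.connectedComponentsWithStats(m)
    for i in range(1,k):
        if st[i,4]>60: print(n,st[i]+np.array([x-w,y-w,0,0,0]),ce[i]+[x-w,y-w])
    ims.append(cv2.resize(r,(400,400),interpolation=cv2.INTER_CUBIC))
cv2.imwrite("pics/crop.png",np.clip(np.hstack(ims)*1.6,0,255).astype(np.uint8))
E
```

```text
scene [266 185  19  21 353] [275.30311615 194.96883853]
scene [260 228  33  20 229] [276.3231441  239.99126638]
top [271 194  22  22 328] [281.21646341 204.25609756]
```

View pics/crop.png

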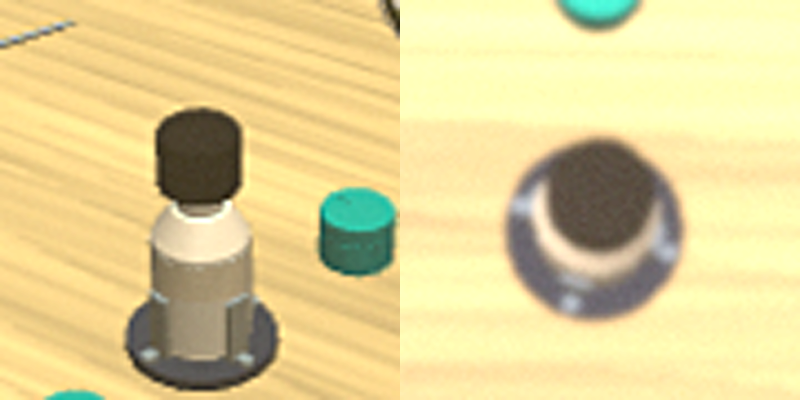

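Both views agree on the cap: centre about (523, 10), within roughly 4 mm. I'll approach, then refine by lightly touching the cap with the fingers along y, then x.

```bash
cat >> h.py <<'E'
def rd(y):
    y=np.radians(y); return np.array([[np.cos(y),np.sin(y),0],[np.sin(y),-np.cos(y),0],[0,0,-1]])
def probe(env,c,ax):
    r=[]
    for s in(1,-1):
        p=np.array(c,float); p[ax]+=13*s
        h=env.move_linear(p,speed=15,f_stop=2.0); r.append(env.read_position()[ax])
        print("probe",ax,s,h,np.round(env.read_position(),2),np.round(env.read_ft_force(),1))
        env.move_linear(c,speed=40)
    return sum(r)/2
E
python3 - <<'E'
from workcell import env
from h import *
env.move_to([523.3,10,205],rd(0)); env.command_gripper(70)
print(env.read_time(),np.round(env.read_position(),2),env.read_opening(),env.read_ft_force())
print(env.move_linear([523.3,10,141],speed=60,f_stop=5),np.round(env.read_position(),2))
y=probe(env,[523.3,10,141],1); print(y,env.read_time())
E
```

```text
3.2333 [523.3    9.97 205.01] 70.43123541498932 [-0.04381926  0.37526108  0.80682796]
False [523.49   9.98 141.38]
probe 1 1 True [523.18  21.37 140.81] [ 0.3 -1.2  0.4]
probe 1 -1 True [ 5.2322e+02 -2.9000e-01  1.4082e+02] [-0.1  1.1  0.3]
10.537094354451584 6.6917
```

Run:
```python
from workcell import env
from h import *
env.move_to([523.3,10.5,141],rd(90))
x=probe(env,[523.3,10.5,141],0); print(x,env.read_time())
```

```text
probe 0 1 True [530.94  10.55 140.6 ] [-0.  -1.  -0.7]
probe 0 -1 False [510.37  10.48 141.06] [0.8 0.1 0.4]
520.6556376125268 10.4917
```

Run:
```python
from workcell import env
from h import *
x=probe(env,[520.5,10.5,141],0); print(x,env.read_time())
c=env.read_camera("top"); d=env.read_camera("scene")
f=lambda c,y,x,w:cv2.resize(c["frame"][y-w:y+w,x-w:x+w],(400,400),interpolation=cv2.INTER_CUBIC)
cv2.imwrite("pics/probe.png",np.clip(np.hstack([f(d,195,275,50),f(c,206,281,50)])*1.5,0,255).astype(np.uint8))
```

```text
probe 0 1 True [531.37  10.52 140.65] [-0.5  0.  -0.6]
probe 0 -1 True [510.06  10.47 140.95] [ 1.1 -0.4  0.8]
520.7114304621326 12.5583
```

View pics/probe.png

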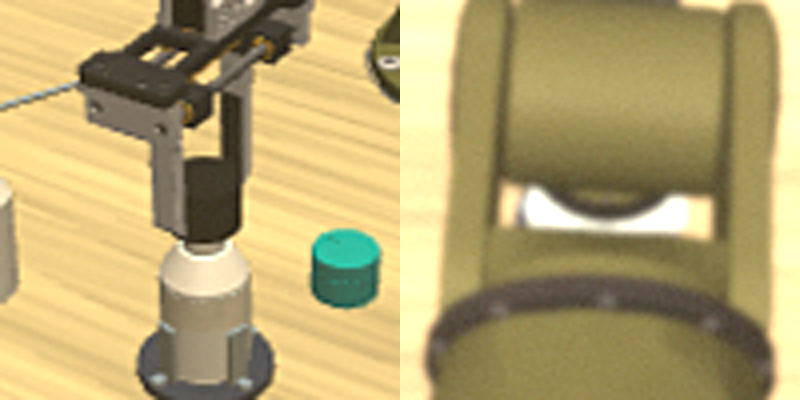

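The fingers straddle the black cap (scene crop at about (205,195)), and the centre probes to (520.7, 10.5). Next I close gently in steps and push down.

Run:
```python
from workcell import env
from h import *
st=lambda s:print(s,np.round(env.read_time(),2),np.round(env.read_position(),2),"F",np.round(env.read_ft_force(),1),"M",np.round(env.read_wrist_torque(),2),"open",round(env.read_opening(),2))
env.move_linear([520.7,10.5,137],speed=40); st("at")
for o in(55,53,52,51,50): env.command_gripper(o); st(o)
```

```text
at 12.91 [520.47  10.49 136.67] F [-0.6 -0.2 -0.3] M [ 0.01 -0.07 -0.02] open 70.15
55 13.38 [520.66  10.5  137.02] F [ 0.   0.1 -0.6] M [-0.04 -0.05 -0.  ] open 55.22
53 13.63 [520.69  10.5  137.  ] F [-0.  1.  1.] M [ 0.03 -0.05 -0.  ] open 53.01
52 13.86 [520.68  10.52 136.99] F [ 0.  -0.1  0. ] M [-0.04 -0.02 -0.03] open 52.0
51 14.08 [520.72  10.51 137.02] F [ 0.1 -0.3  0.6] M [-0.02 -0.04 -0.01] open 51.36
50 14.29 [520.69  10.51 136.98] F [-0.1  0.8  0.1] M [ 0.03 -0.03  0.01] open 51.34
```

Run:
```python
from workcell import env
from h import *
st=lambda s:print(s,np.round(env.read_time(),2),np.round(env.read_position(),2),"F",np.round(env.read_ft_force(),1),"M",np.round(env.read_wrist_torque(),2),"open",round(env.read_opening(),2))
for z in(133,129): env.move_linear([520.7,10.5,z],speed=15); env.pause(.1); st(z)
c=env.read_camera("scene"); cv2.imwrite("pics/push.png",np.clip(cv2.resize(c["frame"][145:245,225:325],(500,500),interpolation=cv2.INTER_CUBIC)*1.5,0,255).astype(np.uint8))
```

```text
133 14.81 [520.78  10.51 133.28] F [-2.8  0.5  5.6] M [-0.01  0.48  0.  ] open 51.37
129 15.32 [520.82  10.5  129.56] F [-4.3  0.1  9.3] M [-0.06  0.71 -0.02] open 51.25
```

View pics/push.png

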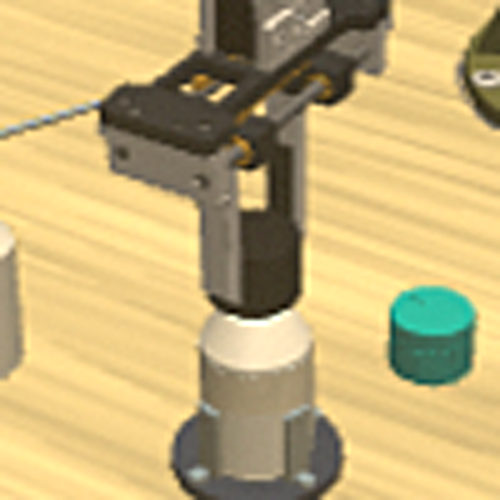

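Pushed 7.4 mm with 9.3 N, which matches the spring law, so there is no slip. I'll ease the small sideways force, then twist in steps.

Run:
```python
from workcell import env
from h import *
st=lambda s:print(s,np.round(env.read_time(),2),np.round(env.read_position(),2),"F",np.round(env.read_ft_force(),1),"M",np.round(env.read_wrist_torque(),2),"open",round(env.read_opening(),2))
p=[520.2,10.5,128.6]
env.move_linear(p,speed=10); env.pause(.1); st("adj")
for y in(105,122,140,156,166):
    env.move_to(p,rd(y)); st(y)
```

```text
adj 15.72 [520.79  10.49 129.42] F [-1.7  0.1 10.1] M [-0.04  0.23  0.02] open 51.17
105 16.08 [520.95  10.43 129.48] F [0.4 0.2 9.4] M [-0.09  0.01  0.04] open 51.69
122 16.47 [521.    10.47 129.51] F [-0.5 -0.2  9.2] M [-0.03  0.02 -0.  ] open 51.39
140 16.87 [520.99  10.45 129.51] F [-0.2  0.5  9.4] M [-0.05 -0.06  0.03] open 51.38
156 17.24 [521.    10.46 129.5 ] F [-0.2 -0.6  9.9] M [ 0.01 -0.16  0.01] open 51.17
166 17.53 [521.04  10.43 129.55] F [-1.  -0.6  9.1] M [ 0.03 -0.13 -0.02] open 51.27
```

The moment stayed near zero, so the cap turned with the grip instead of slipping. I lift slowly with a force guard.

Run:
```python
from workcell import env
from h import *
st=lambda s:print(s,np.round(env.read_time(),2),np.round(env.read_position(),2),"F",np.round(env.read_ft_force(),1),"M",np.round(env.read_wrist_torque(),2),"open",round(env.read_opening(),2))
print(env.move_linear([520.6,10.5,143],speed=20,f_stop=15)); st("up")
```

```text
False
up 18.4 [520.46  10.51 142.74] F [ 0.4 -0.2 -0.3] M [ 0.02 -0.1  -0.02] open 51.59
```

Run:
```python
from workcell import env
from h import *
print(env.move_linear([520.7,10.5,187],speed=50,f_stop=15)); env.pause(.5)
print(env.read_time(),env.read_position(),env.read_ft_force(),env.read_opening(),np.round(env.read_tool_rot(),3).tolist())
c=env.read_camera("scene"); cv2.imwrite("pics/lift.png",np.clip(cv2.resize(c["frame"][120:280,150:350],(750,600),interpolation=cv2.INTER_CUBIC)*1.5,0,255).astype(np.uint8))
```

```text
False
19.9333 [520.69511947  10.49887696 186.95936786] [ 0.27731291 -0.48102308 -0.11582061] 51.5581978884935 [[-0.97, 0.242, -0.0], [0.242, 0.97, -0.0], [0.0, -0.0, -1.0]]
```

View pics/lift.png

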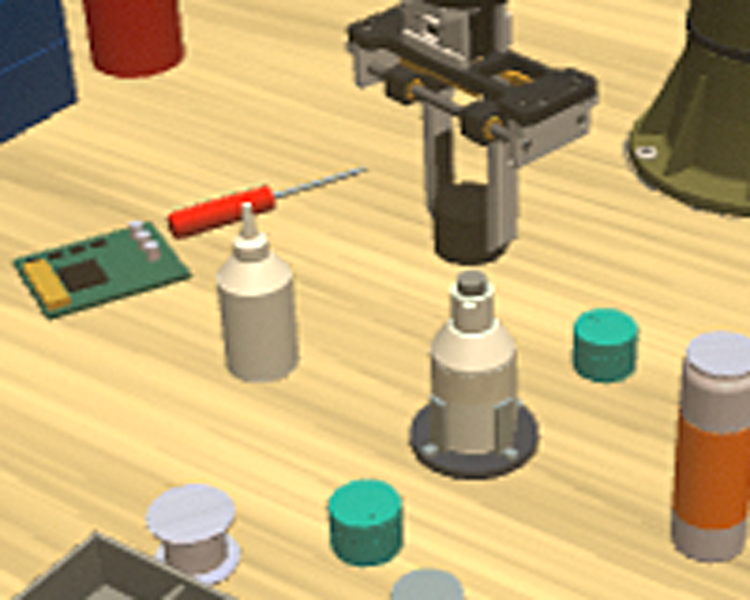

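The cap (about (470,225) in the crop) is held upright above the open mouth (about (472,285)). The neck and seal show, and the bystanders are where they were. Handing in.

```bash
python3 -c "
from workcell import env
print(env.hand_in())"
```

```text
the job is handed in; nothing more can be done
None
```

The bottle is open. The arm is holding the black cap upright and still, 50 mm above its seat and over the mouth. I handed the job in at about 20 s of the 35 s allowed; no verdict was reported.

- **Finding the cap:** the two cameras disagreed by about 4 mm in y. Light finger touches then put the axis at (520.7, 10.5), about 2–3 mm in x from the camera estimate. One of these touches missed and was repeated.
- **Opening it:** I closed the fingers in small steps, pushed down about 7.5 mm and turned anticlockwise by 76° (1.33 rad). The push read 9–10 N, as expected from the spring. The twisting moment stayed near zero, so the cap did not slip in the grip. It came off without resistance.
- **Last checks:** the TCP is at z = 187 with the tool vertical, and the fingers are still holding at 51.6 mm. The final picture shows the open neck and seal under the cap, and the nearby bystanders in view look undisturbed.
- **Not checked:** grip force can't be read. By the specification it is fixed at about 30 N, which is over the suggested 15–25 N but under the 35 N cracking limit. The meter and flux jar were out of view or cut off in the final picture.

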